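# Zero the differential counter and log the first three cells

### The job

Start a new blood-cell count on the five-key counter: first press the long zero bar at its right-hand end all the way down, so that the last slide's counts are cleared and all five windows are blank, then log the first three cells in the order they were called, one full press each: far-left key, fourth key from the left, middle key. Press lightly with the fingertips and let the bar and each key spring right back up before the next; leave the other two keys alone and end with every key up. Only press: grasp nothing, and do not lift, shift or tip the two bottles standing beside it.

Things in the scene. Friction and masses are not known exactly. Their poses are not given: they have to be found in the camera images.
- counter: Five-key blood-cell counter: grey box 130 (x) x 280 (y) x 62 mm high, fixed to the bench. Origin: centre of its underside; its x points to the back, y to the operator's left, z up. Key caps in a row at x = -30, y = 110, 66, 22, -22, -66 mm; zero bar at x = -4, y = -116. Behind each key, at x = 30, a framed window (28 x 26 mm, 7.5 mm above the case top) shows a white drum; its black dots are the count.
- key1_top (a point): Centre of the top face of the far-left key: a black cap 27 mm deep (x) x 30 mm wide (y) x 10 mm thick with rounded edges on a steel stem, 14 mm of clear space to the next cap. Unpressed, its top is 24 mm above the case top (86 mm above the bench). The point goes down with the key.
- key2_top (a point): Centre of the top face of the second key from the left: a black cap 27 mm deep (x) x 30 mm wide (y) x 10 mm thick with rounded edges on a steel stem, 14 mm of clear space to the next cap. Unpressed, its top is 24 mm above the case top (86 mm above the bench). The point goes down with the key.
- key3_top (a point): Centre of the top face of the middle key (third from the left): a black cap 27 mm deep (x) x 30 mm wide (y) x 10 mm thick with rounded edges on a steel stem, 14 mm of clear space to the next cap. Unpressed, its top is 24 mm above the case top (86 mm above the bench). The point goes down with the key.
- key4_top (a point): Centre of the top face of the fourth key from the left (second from the right): a black cap 27 mm deep (x) x 30 mm wide (y) x 10 mm thick with rounded edges on a steel stem, 14 mm of clear space to the next cap. Unpressed, its top is 24 mm above the case top (86 mm above the bench). The point goes down with the key.
- key5_top (a point): Centre of the top face of the fifth key, the last key before the zero bar: a black cap 27 mm deep (x) x 30 mm wide (y) x 10 mm thick with rounded edges on a steel stem, 14 mm of clear space to the next cap. Unpressed, its top is 24 mm above the case top (86 mm above the bench). The point goes down with the key.
- zero_bar_top (a point): Centre of the top face of the zero bar: a black bar 72 mm deep (x) x 22 mm wide (y) x 10 mm thick, running front to back at the right-hand end of the row, 22 mm beside the cap of the last key. Unpressed, its top is 28 mm above the case top (90 mm above the bench). The point goes down with the bar.
- zero_bar (a joint): Travel of the zero bar straight down, in m: 0 up, 0.016 hard stop; a spring returns it. By 0.0125 it has carried every drum back to zero; about 10 N at a slow press (more if fast). Beyond that it works against a stiff cushion spring (about 2 N per mm more) and nothing else moves; 0.013 to 0.015 is a full press.
- key1 (a joint): Travel of key 1 (counted from the left) straight down, in m: 0 up, 0.010 fully down; spring 1 N at the top to 3 N at the bottom, then a hard stop. Each full press and return advances its drum by one count through a ratchet; a half press does not count.
- drum1 (a joint): Angle of the count drum of key 1, in rad: 0 = blank white window (zero), 0.628 more for each count (one dot = 0.628, two dots = 1.257, three dots = 1.885, the most it counts). A detent settles it on whole counts; the zero bar brings it back to 0.
- key2 (a joint): Travel of key 2 (counted from the left) straight down, in m: 0 up, 0.010 fully down; spring 1 N at the top to 3 N at the bottom, then a hard stop. Each full press and return advances its drum by one count through a ratchet; a half press does not count.
- drum2 (a joint): Angle of the count drum of key 2, in rad: 0 = blank white window (zero), 0.628 more for each count (one dot = 0.628, two dots = 1.257, three dots = 1.885, the most it counts). A detent settles it on whole counts; the zero bar brings it back to 0.
- key3 (a joint): Travel of key 3 (counted from the left) straight down, in m: 0 up, 0.010 fully down; spring 1 N at the top to 3 N at the bottom, then a hard stop. Each full press and return advances its drum by one count through a ratchet; a half press does not count.
- drum3 (a joint): Angle of the count drum of key 3, in rad: 0 = blank white window (zero), 0.628 more for each count (one dot = 0.628, two dots = 1.257, three dots = 1.885, the most it counts). A detent settles it on whole counts; the zero bar brings it back to 0.
- key4 (a joint): Travel of key 4 (counted from the left) straight down, in m: 0 up, 0.010 fully down; spring 1 N at the top to 3 N at the bottom, then a hard stop. Each full press and return advances its drum by one count through a ratchet; a half press does not count.
- drum4 (a joint): Angle of the count drum of key 4, in rad: 0 = blank white window (zero), 0.628 more for each count (one dot = 0.628, two dots = 1.257, three dots = 1.885, the most it counts). A detent settles it on whole counts; the zero bar brings it back to 0.
- key5 (a joint): Travel of key 5 (counted from the left) straight down, in m: 0 up, 0.010 fully down; spring 1 N at the top to 3 N at the bottom, then a hard stop. Each full press and return advances its drum by one count through a ratchet; a half press does not count.
- drum5 (a joint): Angle of the count drum of key 5, in rad: 0 = blank white window (zero), 0.628 more for each count (one dot = 0.628, two dots = 1.257, three dots = 1.885, the most it counts). A detent settles it on whole counts; the zero bar brings it back to 0.
- stain_bottle: Bystander: loose brown glass dropper bottle with a red cap, 42 mm across, 122 mm high, standing left of the counter. Origin: centre of its underside.
- dropper_bottle: Bystander: loose small white dropper bottle, 27 mm across, 66 mm high, standing behind the counter. Origin: centre of its underside.
- glass_box: Bystander: flat clear box of cover glasses, 74 x 92 x 26 mm, lying right of the counter (it is fixed there). Origin: centre of its underside.

How it is judged (in metres and radians):
On the way, in this order (a step that is already met when the one before it is completed fails the run):
1. the zero bar is pressed down and every drum stands at zero (value of joint zero_bar above 0.0105 m and value of joint each of drum1, drum2, drum3, drum4, drum5 below 0.18 rad), for 0.05 s.
2. the bar is up again, all drums still at zero (value of joint each of key1, key2, key3, key4, key5, zero_bar below 0.002 m and value of joint each of drum1, drum2, drum3, drum4, drum5 below 0.18 rad), for 0.05 s.
3. the far-left key has been pressed once and is up again: its drum shows one, the others zero (value of joint drum1 between 0.43 and 0.83 rad and value of joint each of drum2, drum3, drum4, drum5 below 0.18 rad and value of joint each of key1, key2, key3, key4, key5, zero_bar below 0.002 m), for 0.05 s.
4. then the fourth key: drums 1 and 4 show one, the others zero (value of joint drum1 between 0.43 and 0.83 rad and value of joint each of drum2, drum3, drum5 below 0.18 rad and value of joint drum4 between 0.43 and 0.83 rad and value of joint each of key1, key2, key3, key4, key5, zero_bar below 0.002 m), for 0.05 s.
5. then the middle key: drums 1, 4 and 3 show one, the others zero (value of joint drum1 between 0.43 and 0.83 rad and value of joint each of drum2, drum5 below 0.18 rad and value of joint drum3 between 0.43 and 0.83 rad and value of joint drum4 between 0.43 and 0.83 rad and value of joint each of key1, key2, key3, key4, key5, zero_bar below 0.002 m), for 0.05 s.
At the end, for the whole second after the job is handed in: Drums 1, 3 and 4 stand at one count (0.63 rad, tolerance 0.20), drums 2 and 5 at zero (under 0.18 rad); the zero bar and all keys are up (within 2 mm); the two bottles stand within 15 mm of where they were (all of step 5 and distance of each of stain_bottle, dropper_bottle from where it was at the start of the episode below 0.015 m and linear speed of each of stain_bottle, dropper_bottle below 0.02 m/s); the robot touches nothing.
It fails at once if the counter is struck or pressed harder than 60 N, knocks included (contact force between any of the arm, the fingers and counter above 60 N).
It fails at once if one of the two other keys is pressed (value of joint any of key2, key5 above 0.006 m).
It fails at once if a bottle is shifted, lifted or tipped (distance of any of stain_bottle, dropper_bottle from where it was at the start of the episode above 0.02 m or angle between any of stain_bottle, dropper_bottle's own z axis and vertical above 0.3 rad).
It also fails if it takes over 48 s, if anything falls off the work surface, if the arm or the gripper's body presses on something with over 40 N, if the wrist force passes 120 N, or if a joint passes its speed limit or range.

### The arm

A 7-joint arm with a two-finger parallel gripper is mounted at the origin on a cart in front of the work surface, level with it; the furniture and walls round the work are solid. World frame = base frame: x ahead of the robot, y to its left, z up, the work surface at z = 0. Lengths are in mm, angles in rad, forces in N, time in s.
With the tool pointing down it reaches from about 425 to 925 mm from the base axis. Payload 6.8 kg.
Tool frame: the origin (TCP) lies on the centre line of the jaws, within the pads' length; the fingertips stand 25 mm ahead of it and the grasp point (between the pads) lies 6 mm ahead of it; z points along the fingers, y is the direction in which the jaws open and shut (so a half turn about z gives the same grasp; the last joint's range is limited). The gripper opens to 85 mm and grips with 20 to 120 N. Pads are 22 mm wide; open, the fingers measure 114 mm over their backs; the gripper's body (76 mm by 85 mm) begins 54 mm behind the grasp point. The pads swing forward as they close: fully open they stand 13 mm farther back than shut.
Start: joints at [-1.318, 0.477, 0.022, 1.555, -0.011, 1.109, -0.083], TCP at [238.288, 631.558, 256.308] pointing down, gripper open.
Joint ranges: [-2.96, 2.96], [-0.34, 2.1], [-1.41, 1.46], [0.24, 2.44], [-1.37, 4.51], [0.17, 1.92], [-2.96, 2.96]. Speed limits (rad/s): [2.39, 2.39, 3.14, 3.14, 3.14, 3.14, 3.14].

### API

Orientations are given as a 3x3 rotation matrix whose columns are the frame's x, y, z axes.
In Python, from workcell import manip, optics gives the robot as it stands. Calls block until the motion is done:
- manip.reach(position, orientation): joint-space move of the TCP to a pose.
- manip.servo_line(position, speed=150, rot=None, max_force=None): straight line of the TCP; rot=None keeps the orientation; speed is the mean speed in mm/s. With max_force (N) it stops when the force on the tool has changed by that much, and returns True; else False.
- manip.movej(angles): joint-space move.
- manip.gripper_open() and manip.grab(strength=None): open the fingers fully, or close them until they stop; strength is the grip in N (None keeps the last).
- manip.pause(seconds).
- manip.inverse_kinematics(position, orientation): joint angles nearest the present ones, or None.
- optics.capture(name): name is "scene" or "top" or "wrist"; returns a dict with "img" (480x640x3 uint8, red, green, blue), "K" (3x3 intrinsics, pixels), "rvec" (rotation vector, rad) and "tvec" (3), from world to camera coordinates, as OpenCV has them. Camera axes: x right, y down, z forward; pixel columns grow to the right and rows downward; lengths in mm; the calibration is good to about 2 mm. The wrist camera is an equidistant fisheye: a pixel r from the principal point sees the ray r / f radians off the axis. A picture is of the moment at which its call begins. There is no depth.
A pose or a line that the arm cannot do raises manip.Unreachable and nothing moves.
- manip.finish_job(): hands the job in, once; it reports no verdict.
Readings, each from a call of its own:
- manip.read_time_s(): time.
- manip.read_joints(): joint angles.
- manip.read_qd(): joint speeds.
- manip.read_joint_efforts(): joint torques, N m.
- manip.read_position(): TCP position.
- manip.read_ee_rot(): TCP orientation.
- manip.read_force(): force on the tool from outside, world axes, zero at the start.
- manip.read_torque(): the same for the moment, N m.
- manip.read_finger_gap(): opening from 0.0 (shut) to 1.0 (fully open).
Only numpy, scipy, OpenCV 4.12 (cv2) and the standard library are available. Lean on these libraries where they do the work, as an engineer would, in place of code of your own. Each camera call takes 0.05 s, during which the arm holds its last target.

## Working session

There is one attempt and no reset: what is moved stays moved. The work goes in short steps, each a Python script; the robot and the scene stay as the last script left them, time stands still between calls to the robot, and variables do not carry over. Pictures are saved under pics/ and viewed, and the job is handed in when it is done.

```bash
mkdir -p pics; ls; python3 - <<'E'
from workcell import manip, optics
import cv2
for n in ["scene","top","wrist"]:
    c=optics.capture(n); cv2.imwrite(f"pics/{n}0.png",c["img"][:,:,::-1]); print(n,c["K"].tolist(),c["rvec"],c["tvec"])
print(manip.read_time_s(),manip.read_position(),manip.read_ee_rot(),manip.read_finger_gap(),manip.read_force())
E
```

```text
pics
scene [[543.382697616586, 0.0, 322.0962129249843], [0.0, 543.382697616586, 250.78004588684507], [0.0, 0.0, 1.0]] [ 2.18520335 -0.84236129  0.37119755] [-409.9734052   361.88212244  596.73381605]
top [[492.7256010685916, 0.0, 319.380584795351], [0.0, 492.7256010685916, 237.20211133842906], [0.0, 0.0, 1.0]] [ 2.12104212 -2.11730426  0.18170516] [ 67.78266177 603.17778184 835.956385  ]
wrist [[371.64829954431775, 0.0, 321.4667806204907], [0.0, 371.64829954431775, 231.94445128223222], [0.0, 0.0, 1.0]] [-2.39402915 -1.65710023 -0.22012602] [-673.59045564  -35.09632885  378.82984391]
0.15 [238.14114838 631.1674025  255.55541716] [[-9.35646315e-01  3.52938855e-01 -3.72528633e-04]
 [ 3.52939031e-01  9.35645383e-01 -1.32596422e-03]
 [-1.19429599e-04 -1.37211343e-03 -9.99999052e-01]] 1.0016479938915495 [-0.50639348 -0.18602965 -0.38729701]
```

View pics/scene0.png

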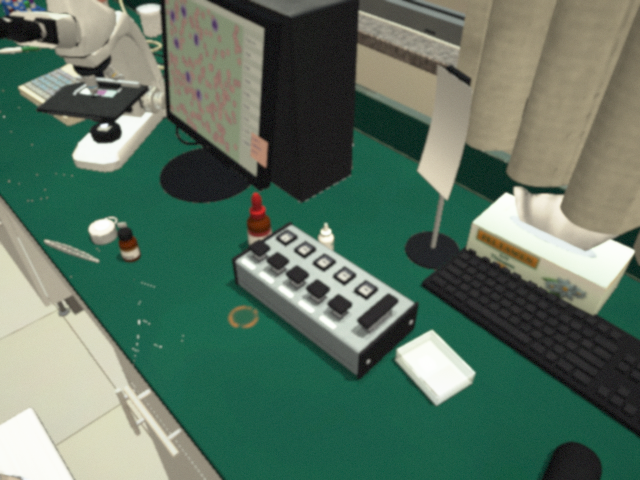

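View pics/top0.png

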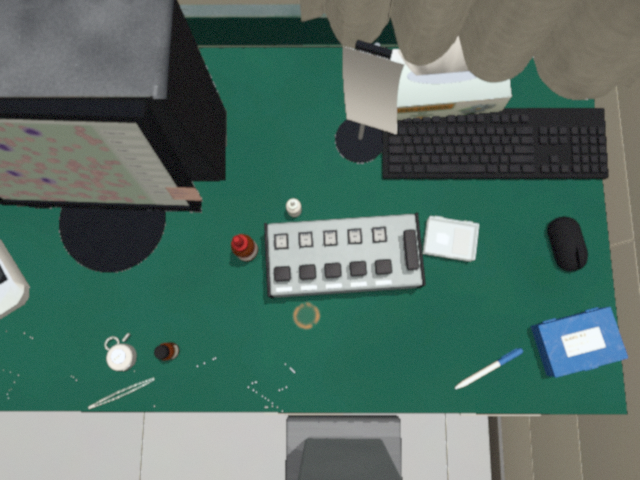

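View pics/wrist0.png

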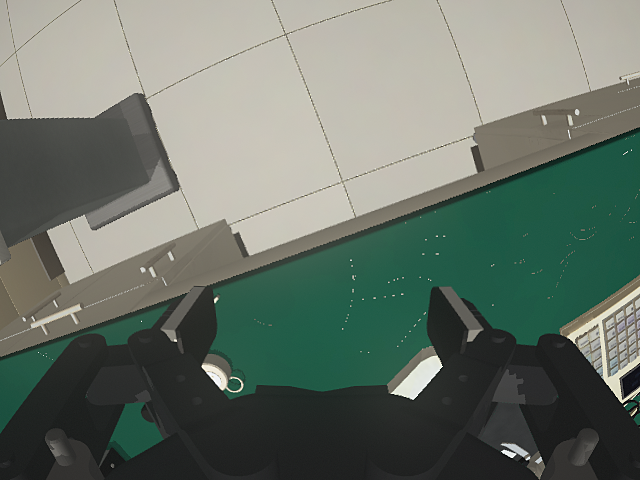

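The scene view shows the counter around (325,300), with the red-cap bottle at (258,222) and the white bottle at (326,237). In the top view the counter is around (345,255), the red bottle at (243,247), the white bottle at (293,207) and the monitor at the upper left. I'll zoom in to get pixel positions.

```bash
python3 - <<'E'
import cv2
a=cv2.imread("pics/top0.png")[195:305,225:435]; cv2.imwrite("pics/topz.png",cv2.resize(a,None,fx=3.8,fy=3.8,interpolation=cv2.INTER_CUBIC))
a=cv2.imread("pics/scene0.png")[190:385,225:425]; cv2.imwrite("pics/scenez.png",cv2.resize(a,None,fx=3,fy=3,interpolation=cv2.INTER_CUBIC))
E
```

```text
(no output)
```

View pics/topz.png

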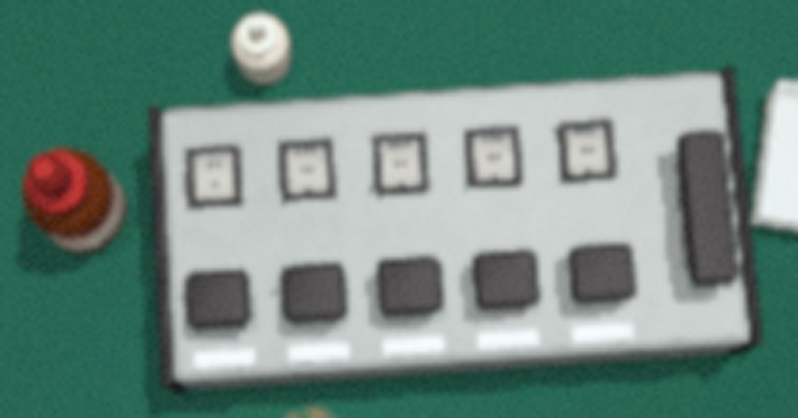

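View pics/scenez.png

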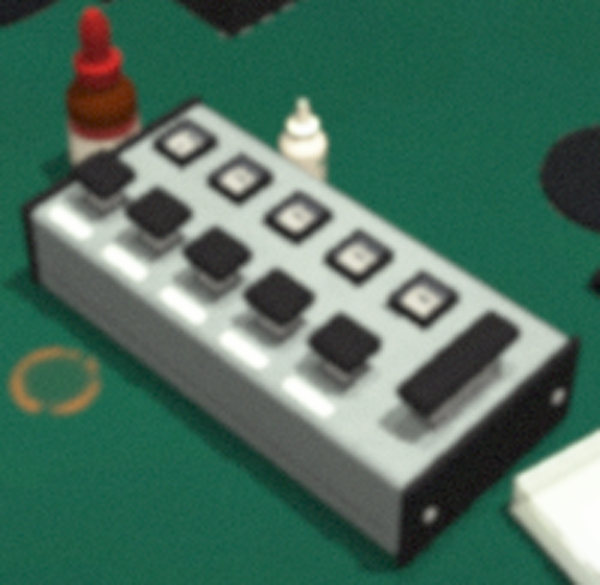

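```bash
cat > fit.py <<'E'
import numpy as np,cv2
from scipy.optimize import least_squares
KT=np.array([[492.7256010685916,0,319.380584795351],[0,492.7256010685916,237.20211133842906],[0,0,1]])
KS=np.array([[543.382697616586,0,322.0962129249843],[0,543.382697616586,250.78004588684507],[0,0,1]])
T=(KT,np.array([2.12104212,-2.11730426,0.18170516]),np.array([67.78266177,603.17778184,835.956385]))
S=(KS,np.array([2.18520335,-0.84236129,0.37119755]),np.array([-409.9734052,361.88212244,596.73381605]))
ys=[110,66,22,-22,-66]
obj=np.array([[-30,y,86] for y in ys]+[[-4,-116,90]]+[[30,y,69.5] for y in ys],float)
top=np.array([(219,296),(314,290),(410,283),(506,276),(602,269),(706,207),(214,177),(307,170),(401,163),(494,156),(586,150)],float)
sc=np.array([(106,172),(159,210),(218,250),(279,293),(343,338),(459,362),(185,142),(240,178),(298,215),(359,256),(423,298)],float)
top=(top+.5)/3.8-.5+[225,195]; sc=(sc+.5)/3-.5+[225,190]
P=lambda c,X:cv2.projectPoints(X,c[1],c[2],c[0],None)[0][:,0]
def w(p):
    c,s=np.cos(p[3]),np.sin(p[3]); R=np.array([[c,-s,0],[s,c,0],[0,0,1]]); return obj@R.T+p[:3]
def solve(use):
    f=lambda p:np.concatenate([(P(c,w(p))-m).ravel() for c,m in use])
    r=least_squares(f,[600,0,0,0]); return r.x,f(r.x)
for nm,u in [("both",[(T,top),(S,sc)]),("top",[(T,top)]),("scene",[(S,sc)])]:
    p,f=solve(u); print(nm,p.round(3),"rms",np.sqrt((f**2).mean()).round(2))
    if nm=="both": print(f.reshape(-1,2).round(1).tolist()); print(w(p)[:6].round(1).tolist()); np.save("pose.npy",p)
pr=lambda c:c[0]@np.c_[cv2.Rodrigues(c[1])[0],c[2]]
X=cv2.triangulatePoints(pr(T),pr(S),top.T,sc.T);print((X[:3]/X[3]).T.round(1).tolist())
E
python3 fit.py
```

```text
both [ 5.73528e+02  2.54340e+01 -6.30500e+00  7.00000e-02] rms 0.34
[[-0.1, 0.1], [0.2, -0.0], [0.1, 0.1], [0.1, 0.2], [0.1, 0.3], [0.2, -0.4], [0.3, -0.8], [0.2, -0.6], [-0.0, -0.4], [-0.1, -0.2], [0.2, -0.3], [-0.9, -0.2], [-0.1, 0.1], [-0.3, 0.3], [-0.1, 0.4], [0.2, 0.6], [-0.3, -1.0], [0.1, -0.0], [0.1, 0.0], [-0.1, 0.4], [-0.2, 0.0], [-0.3, 0.1]]
[[535.9, 133.1, 79.7], [539.0, 89.2, 79.7], [542.1, 45.3, 79.7], [545.1, 1.4, 79.7], [548.2, -42.5, 79.7], [577.7, -90.6, 83.7]]
top [ 5.73538e+02  2.55660e+01 -8.44800e+00  7.20000e-02] rms 0.23
scene [ 5.73759e+02  2.52790e+01 -6.23400e+00  6.80000e-02] rms 0.34
[[536.7, 132.7, 78.9], [539.1, 89.3, 79.6], [542.4, 45.3, 80.1], [545.5, 1.5, 80.2], [548.4, -42.2, 80.6], [577.7, -90.8, 81.5], [594.9, 137.4, 63.4], [598.2, 93.5, 63.4], [601.3, 49.2, 64.5], [604.8, 5.3, 63.5], [608.0, -38.3, 63.3]]
```

```bash
cat > h.py <<'E'
from workcell import manip, optics
import numpy as np, cv2
p=np.load("pose.npy"); c,s=np.cos(p[3]),np.sin(p[3])
Rz=np.array([[c,-s,0],[s,c,0],[0,0,1]])
def W(x,y,z): return Rz@[x,y,0]+[p[0],p[1],z]
ex,ey=Rz[:,0],Rz[:,1]; ez=np.array([0,0,-1.])
def ori(sg):
    y=sg*ex; return np.c_[np.cross(y,ez),y,ez]
E
python3 - <<'E'
from h import *
print(manip.read_joints())
for sg in (1,-1):
    for P in ([480,45,255],W(-4,-116,200),W(-30,110,100)):
        print(sg,np.round(P),manip.inverse_kinematics(np.array(P),ori(sg)))
E
```

```text
[-1.31811665  0.47762554  0.02233981  1.5561846  -0.01147022  1.10928798
 -0.0830684 ]
1 [480  45 255] [-0.74808422  0.16768976  0.5949272   2.03552501 -0.11365942  0.9698025
 -0.0251245 ]
1 [578. -91. 200.] [-0.4999553   0.47413198  0.73339068  1.86893269 -0.38657534  0.94522448
  0.47989334]
1 [536. 133. 100.] [-0.69144553  0.51427553  0.43213255  2.00041027 -0.32796261  0.69393284
  0.01633849]
-1 [480  45 255] [ 0.75483249  0.36958837 -1.17178369  1.95029329  0.38810534  1.07492829
  2.62826623]
-1 [578. -91. 200.] [-0.77730706  0.76755622  1.27368102  1.88281511 -0.8176443   1.14353589
 -2.26408171]
-1 [536. 133. 100.] [-0.20179813  0.48671806 -0.19525873  1.96665457  0.14116257  0.70103166
  2.72867358]
```

```bash
python3 - <<'E'
from h import *
t=manip.read_time_s
manip.servo_line(np.array([165,437,255.]),speed=200); print(t())
q=np.array(manip.read_joints()); print(q); q[0]=-0.15
manip.movej(q); print(t(),manip.read_position(),manip.read_ee_rot().round(2).tolist())
manip.grab(20); print(t(),manip.read_finger_gap())
for P in (W(-4,-116,150),W(-30,110,100)): print(manip.inverse_kinematics(P,ori(1)))
manip.reach(W(-4,-116,200),ori(1)); print(t(),manip.read_position(),manip.read_force(),manip.read_joints())
for n in ["scene","top","wrist"]:
    cv2.imwrite(f"pics/{n}1.png",optics.capture(n)["img"][:,:,::-1])
E
```

```text
1.3417
[-1.33564914e+00  1.36445351e-01 -8.48964475e-03  2.03372948e+00
  1.42719345e-03  9.70316296e-01 -1.34816589e-01]
3.2333 [468.02018032  12.57629901 255.20099451] [[-0.03, 1.0, 0.0], [1.0, 0.03, 0.0], [0.0, 0.0, -1.0]]
4.0 -0.005608268510515478
[-0.00969407  0.45135127  0.07549425  1.87555173 -0.04516587  0.81631745
  0.15932337]
[-0.29812071  0.48020945 -0.0735596   1.97346487  0.05338055  0.68972657
 -0.33446729]
4.6833 [577.44270742 -90.32073018 199.54930059] [-0.21976311  0.78769837  0.2535604 ] [-0.0143346   0.38950836  0.0803395   1.83735595 -0.03887267  0.91740005
  0.15341146]
```

View pics/scene1.png

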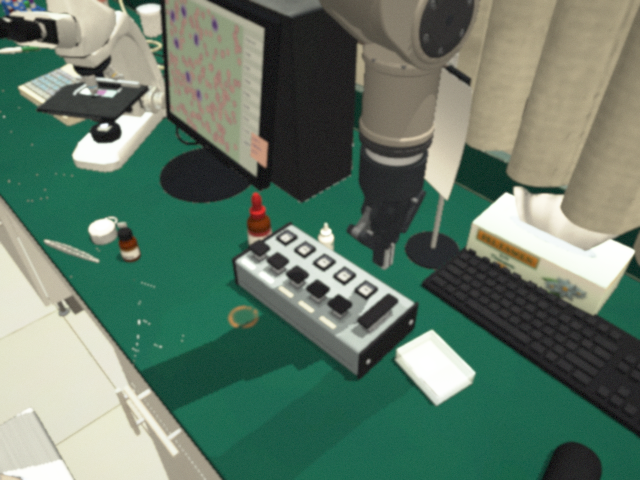

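View pics/wrist1.png

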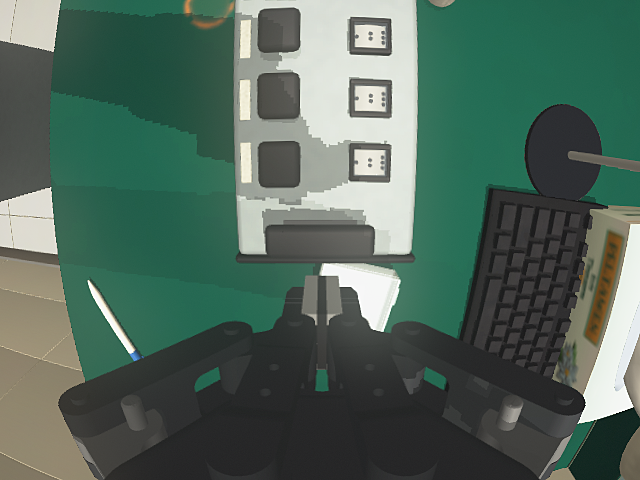

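The scene view puts the closed fingertips at about (386,265), above the bar. The wrist view shows keys 3–5 at (279,30), (279,95), (279,163), the bar at (320,240) and the fingertips at (321,285). I'll check the fit against the wrist camera and check where the fingertips project in the scene view.

```bash
python3 - <<'E'
from h import *
from fit import T,S,P,obj,w
c=optics.capture("wrist"); D=np.zeros(4)
# equidistant = r=f*theta (cv2.fisheye with D=0)
pr=lambda X:cv2.fisheye.projectPoints(np.asarray(X,float).reshape(-1,1,3),c["rvec"],c["tvec"],c["K"],D)[0][:,0]
for dz in (0,-6.3):
    q=p.copy();q[2]=dz
    print(dz,pr(w(q)).round(1).tolist())
tip=manip.read_position()+np.array([0,0,-25.])
print("tip scene",P(S,tip[None]),"top",P(T,tip[None]),"wrist",pr(tip))
im=c["img"][:,:,::-1][0:320,210:430]; cv2.imwrite("pics/wz.png",cv2.resize(im,None,fx=1.87,fy=1.87,interpolation=cv2.INTER_CUBIC))
E
```

```text
both [ 5.73528e+02  2.54340e+01 -6.30500e+00  7.00000e-02] rms 0.34
[[-0.1, 0.1], [0.2, -0.0], [0.1, 0.1], [0.1, 0.2], [0.1, 0.3], [0.2, -0.4], [0.3, -0.8], [0.2, -0.6], [-0.0, -0.4], [-0.1, -0.2], [0.2, -0.3], [-0.9, -0.2], [-0.1, 0.1], [-0.3, 0.3], [-0.1, 0.4], [0.2, 0.6], [-0.3, -1.0], [0.1, -0.0], [0.1, 0.0], [-0.1, 0.4], [-0.2, 0.0], [-0.3, 0.1]]
[[535.9, 133.1, 79.7], [539.0, 89.2, 79.7], [542.1, 45.3, 79.7], [545.1, 1.4, 79.7], [548.2, -42.5, 79.7], [577.7, -90.6, 83.7]]
top [ 5.73538e+02  2.55660e+01 -8.44800e+00  7.20000e-02] rms 0.23
scene [ 5.73759e+02  2.52790e+01 -6.23400e+00  6.80000e-02] rms 0.34
[[536.7, 132.7, 78.9], [539.1, 89.3, 79.6], [542.4, 45.3, 80.1], [545.5, 1.5, 80.2], [548.4, -42.2, 80.6], [577.7, -90.8, 81.5], [594.9, 137.4, 63.4], [598.2, 93.5, 63.4], [601.3, 49.2, 64.5], [604.8, 5.3, 63.5], [608.0, -38.3, 63.3]]
0 [[283.4, -88.8], [281.5, -36.4], [280.2, 24.3], [279.7, 91.4], [280.1, 161.4], [321.6, 240.1], [370.3, -76.3], [372.0, -25.8], [373.1, 31.8], [373.3, 94.7], [372.4, 159.9]]
-6.3 [[284.2, -84.3], [282.5, -32.6], [281.3, 26.9], [280.8, 92.5], [281.2, 160.6], [321.5, 237.4], [369.3, -72.2], [370.9, -22.4], [371.9, 34.1], [372.0, 95.6], [371.1, 159.2]]
tip scene [[381.3545924  262.32672492]] top [[419.80777971 239.3362393 ]] wrist [[321.68436557 295.16619958]]
```

View pics/wz.png

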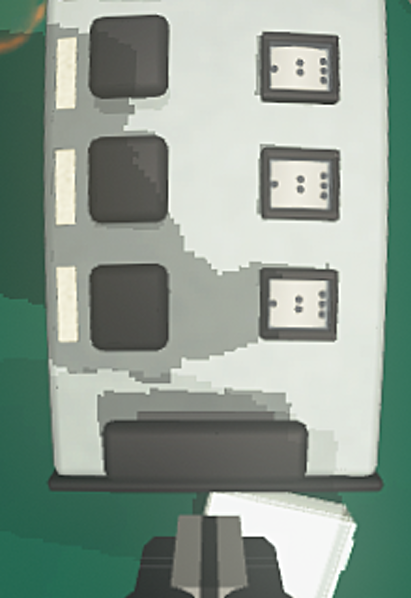

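View pics/top1.png

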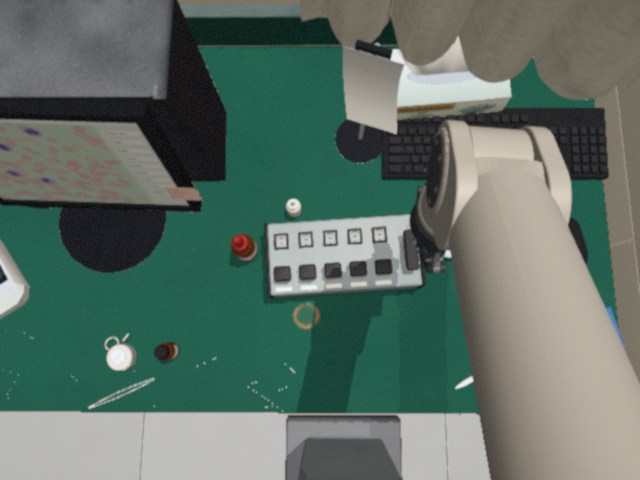

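The wrist and scene views agree with the fit to about 2 mm. The height they imply is about 6 mm below the stated one, so I'll find contact by force. Next is the bar press, in small logged steps.

```bash
cat >> h.py <<'E'
def press(x,y,z0,travel,fmax,step=1.0,speed=25,thr=0.8,zmin=60):
    """step down from TCP z0; contact by force; then go `travel` below contact; return"""
    P=W(x,y,z0); manip.servo_line(P,speed=80); manip.pause(.15)
    b=np.mean([manip.read_force()[2] for _ in range(3)]); log=[]; zc=None; z=z0
    while True:
        z-=step
        if zc is not None: z=max(z,zc-travel)
        P[2]=z; manip.servo_line(P,speed=speed)
        f=manip.read_force()[2]-b; za=manip.read_position()[2]; log.append((round(za,1),round(f,1)))
        if zc is None and f>thr: zc=za+0.5*step
        if f>fmax or (zc is not None and z<=zc-travel+1e-6) or z<zmin: break
    print("t",manip.read_time_s(),"contact",zc,log); return zc
E
python3 - <<'E'
from h import *
manip.servo_line(W(-4,-116,130),speed=150); print(manip.read_time_s(),manip.read_position(),W(-4,-116,130))
zc=press(-4,-116,121,5,6,step=1)
for n in ["scene","wrist"]:
    cv2.imwrite(f"pics/{n}2.png",optics.capture(n)["img"][:,:,::-1])
E
```

```text
5.5 [578.09399279 -90.48391798 130.67445013] [577.66384851 -90.56103762 130.        ]
t 8.6583 contact 115.56526400773944 [(np.float64(120.0), np.float64(-0.3)), (np.float64(118.9), np.float64(0.7)), (np.float64(117.9), np.float64(-0.3)), (np.float64(116.9), np.float64(-0.1)), (np.float64(115.9), np.float64(-0.1)), (np.float64(115.1), np.float64(0.8)), (np.float64(114.0), np.float64(0.7)), (np.float64(113.0), np.float64(0.8)), (np.float64(112.0), np.float64(1.8)), (np.float64(111.0), np.float64(1.1)), (np.float64(110.6), np.float64(2.3))]
```

```bash
python3 - <<'E'
import cv2
a=cv2.imread("pics/scene2.png")[200:380,270:480]; b=cv2.imread("pics/wrist2.png")[100:340,200:440]
a=cv2.resize(a,(420,360),interpolation=cv2.INTER_CUBIC); b=cv2.resize(b,(360,360),interpolation=cv2.INTER_CUBIC)
cv2.imwrite("pics/c2.png",cv2.hconcat([a,b]))
E
```

```text
(no output)
```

View pics/c2.png

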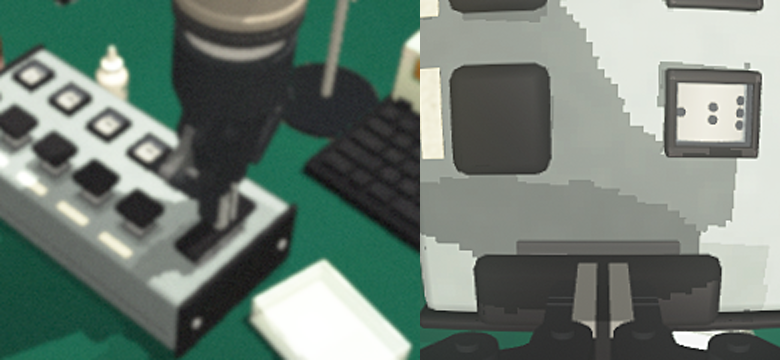

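The picture shows the fingertips on the bar at about (225,205) in the left panel, with key 5 clear. The drum windows are still dotted. I'll go on down, logging force.

```bash
cat >> h.py <<'E'
def fz(n=4):
    r=[]
    for _ in range(n): manip.pause(.02); r.append(manip.read_force()[2])
    return float(np.mean(r))
E
python3 - <<'E'
from h import *
print(manip.read_time_s(),fz())
P=W(-4,-116,0); z=109.5
for i in range(12):
    P[2]=z; manip.servo_line(P,speed=20); f=fz(3); za=manip.read_position()[2]; print(round(z,1),round(za,2),round(f,2))
    if f>12.5 or za<=101.5: break
    z-=1
print(manip.read_time_s())
cv2.imwrite("pics/wrist3.png",optics.capture("wrist")["img"][:,:,::-1][100:400,200:500])
cv2.imwrite("pics/scene3.png",cv2.resize(optics.capture("scene")["img"][:,:,::-1][200:380,230:480],None,fx=3,fy=3))
E
```

```text
8.7583 1.4964305047157946
109.5 109.6 2.96
108.5 108.55 3.64
107.5 107.36 1.8
106.5 106.44 2.23
105.5 105.62 4.38
104.5 104.42 2.79
103.5 103.42 2.72
102.5 102.86 6.42
101.5 102.29 10.27
100.5 101.44 11.62
11.825
```

View pics/wrist3.png

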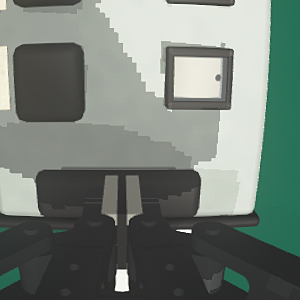

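View pics/scene3.png

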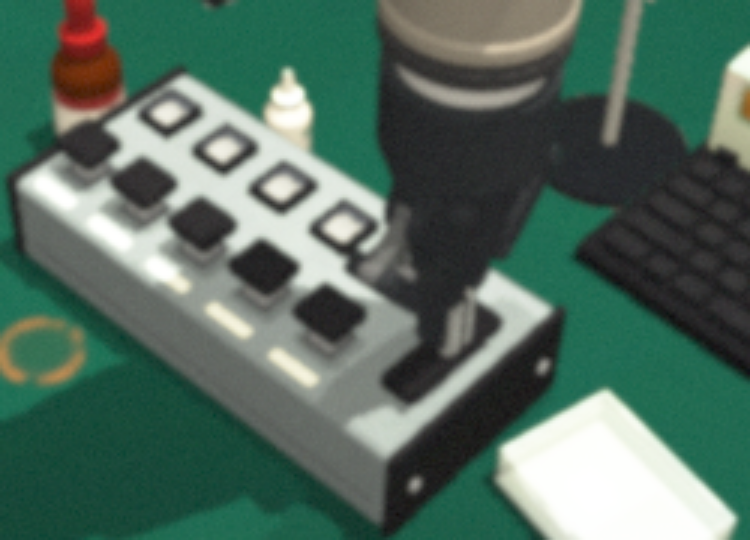

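At this depth the scene view shows windows 1–4 white. Window 5, in the wrist view at (199,77), shows only the neighbouring single dot at its edge, so the drums stand at zero. The force of 11.6 N also fits being past the zero point. I'll release the bar and look again.

```bash
python3 - <<'E'
from h import *
manip.servo_line(W(-4,-116,108),speed=30)
manip.servo_line(W(-4,-116,150),speed=120)
print(manip.read_time_s(),manip.read_force())
manip.servo_line(W(-10,22,190),speed=250)
c=optics.capture("wrist")["img"][:,:,::-1]; cv2.imwrite("pics/wrist4.png",c)
manip.servo_line(W(-30,110,150),speed=250)
manip.servo_line(W(-30,110,119),speed=80)
print(manip.read_time_s(),fz(),manip.read_position(),W(-30,110,119))
cv2.imwrite("pics/wrist5.png",optics.capture("wrist")["img"][:,:,::-1])
E
```

```text
12.825 [-0.33557168  0.02747836 -0.0594127 ]
14.675 0.03787939007959863 [536.28081966 132.87244145 119.31540476] [535.89515367 133.06225305 119.        ]
```

View pics/wrist4.png

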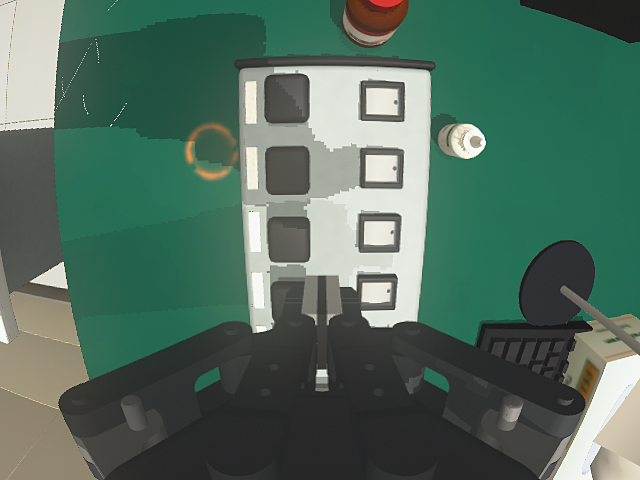

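View pics/wrist5.png

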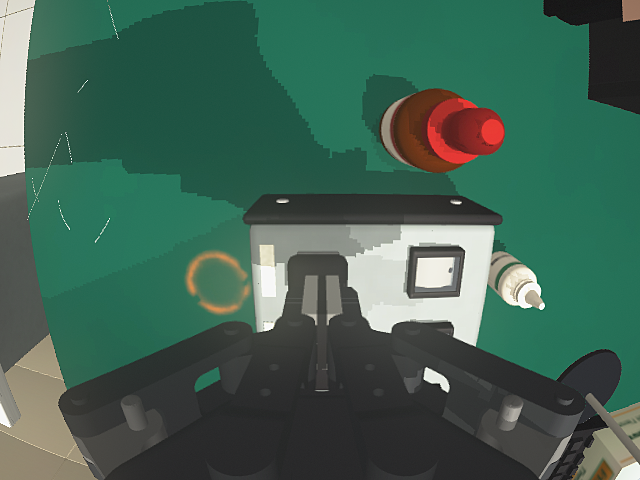

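The wrist view shows windows 1–4 blank, at (382,100), (381,168), (379,233) and (376,292), each with only an edge dot from the next count. The fingertips are centred over key 1 at (320,285), clear of the bottle. Pressing key 1 now.

```bash
cat >> h.py <<'E'
def key(y,x=-30,z0=110,zmin=98.5,fstop=6.5):
    b=fz(3); P=W(x,y,0); z=z0; log=[]
    while z>=zmin:
        P[2]=z; manip.servo_line(P,speed=20 if z<z0 else 60); f=fz(2)-b; za=manip.read_position()[2]; log.append((round(z,1),round(float(za),2),round(f,1)))
        if f>fstop: break
        z-=1
    manip.pause(.1); log.append(("hold",round(fz(3)-b,1)))
    P[2]=106; manip.servo_line(P,speed=30)
    P[2]=125; manip.servo_line(P,speed=80); manip.pause(.1)
    print(manip.read_time_s(),log)
E
python3 - <<'E'
from h import *
key(110)
c=optics.capture("wrist")["img"][:,:,::-1]; cv2.imwrite("pics/wrist6.png",c[180:480,240:540])
E
```

```text
19.0 [(110, 109.84, 0.5), (109, 109.04, 1.4), (108, 108.0, 1.6), (107, 106.98, 1.6), (106, 105.95, 2.1), (105, 104.99, 2.4), (104, 103.98, 2.1), (103, 102.98, 2.5), (102, 101.99, 2.8), (101, 101.11, 4.4), (100, 100.9, 12.1), ('hold', 12.7)]
```

View pics/wrist6.png

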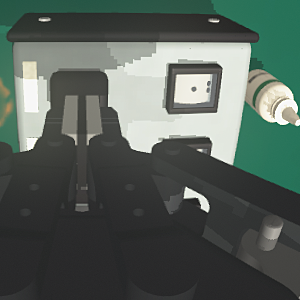

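Window 1, at (194,88), now shows one dot in the centre with the next pair at its edge, so it has counted once. The hard stop is at a TCP height of about 101. Next is key 4, then key 3.

```bash
python3 - <<'E'
from h import *
manip.servo_line(W(-30,110,145),speed=150)
manip.servo_line(W(-30,-22,145),speed=200)
manip.servo_line(W(-30,-22,116),speed=100); manip.pause(.1)
print(manip.read_position()-W(-30,-22,116))
cv2.imwrite("pics/wrist7.png",optics.capture("wrist")["img"][:,:,::-1][180:380,240:440])
key(-22)
manip.servo_line(W(-30,-22,145),speed=150)
cv2.imwrite("pics/wrist8.png",optics.capture("wrist")["img"][:,:,::-1])
E
python3 -c "
import cv2;a=cv2.imread('pics/wrist7.png');b=cv2.imread('pics/wrist8.png')[180:380,240:440];cv2.imwrite('pics/c8.png',cv2.resize(cv2.hconcat([a,b]),None,fx=1.9,fy=1.9))"
```

```text
[0.40485358 0.48637079 0.48944731]
24.8917 [(110, 110.01, 1.4), (109, 109.09, 1.6), (108, 108.06, 1.7), (107, 107.01, 2.3), (106, 105.97, 1.8), (105, 105.01, 2.7), (104, 104.01, 2.1), (103, 103.01, 2.0), (102, 102.0, 2.6), (101, 101.08, 4.9), (100, 100.88, 12.9), ('hold', 12.9)]
```

View pics/c8.png

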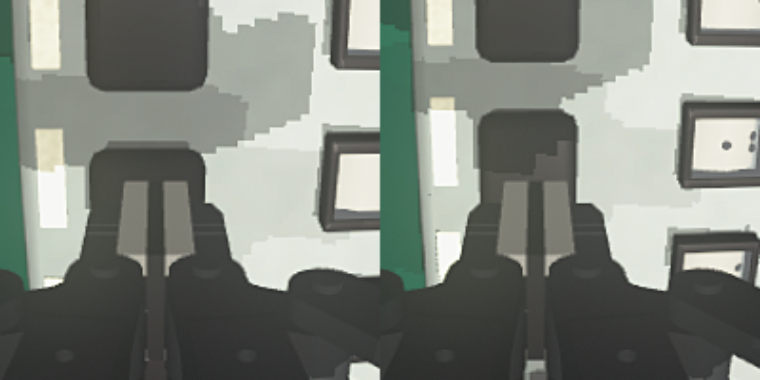

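The right panel shows the window beside the tool, at (725,145), with one dot, so drum 4 stands at one. The windows on either side are blank. Now key 3.

```bash
python3 - <<'E'
from h import *
manip.servo_line(W(-30,22,145),speed=150)
manip.servo_line(W(-30,22,116),speed=100); manip.pause(.1)
key(22)
manip.servo_line(W(-30,22,190),speed=150)
manip.servo_line(W(-30,-80,215),speed=200)
cv2.imwrite("pics/wrist9.png",optics.capture("wrist")["img"][:,:,::-1])
cv2.imwrite("pics/top9.png",cv2.resize(optics.capture("top")["img"][:,:,::-1][195:305,225:435],None,fx=3.8,fy=3.8,interpolation=cv2.INTER_CUBIC))
cv2.imwrite("pics/scene9.png",cv2.resize(optics.capture("scene")["img"][:,:,::-1][190:385,225:425],None,fx=3,fy=3,interpolation=cv2.INTER_CUBIC))
print(manip.read_time_s(),manip.read_force())
E
```

```text
30.3667 [(110, 110.06, 0.4), (109, 109.11, 1.1), (108, 108.06, 1.5), (107, 107.01, 1.5), (106, 106.03, 1.7), (105, 104.99, 2.3), (104, 103.99, 1.8), (103, 102.99, 1.8), (102, 101.98, 2.7), (101, 101.09, 3.8), (100, 100.9, 12.4), ('hold', 12.2)]
31.775 [-0.46487443 -0.01971135  0.08984271]
```

View pics/wrist9.png

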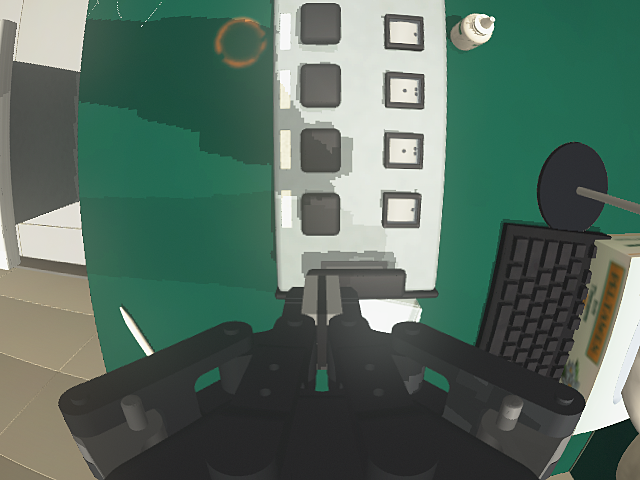

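View pics/scene9.png

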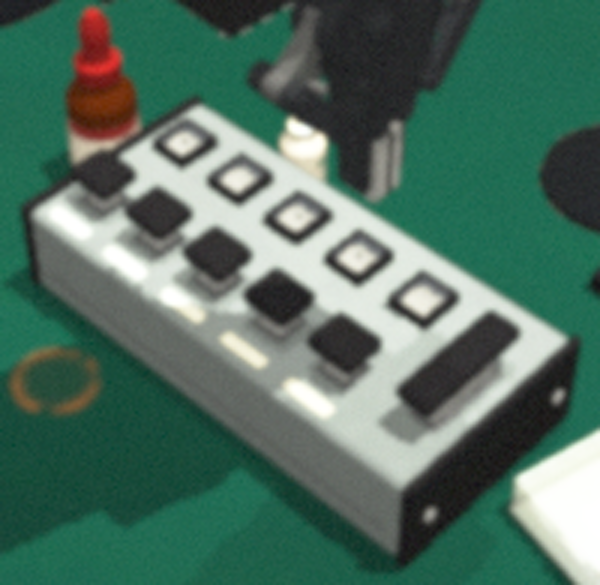

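The wrist view shows window 2 (403,33) blank, window 3 (403,91) with one dot, window 4 (403,151) with one dot and window 5 (402,210) blank. The scene view shows all keys and the bar up, the bottles where they were, and nothing touching. Handing in.

```bash
python3 - <<'E'
from workcell import manip
print(manip.finish_job(), manip.read_time_s())
E
```

```text
the job is handed in; nothing more can be done
the job is handed in; nothing more can be done
```

I cleared the counter with the zero bar, then pressed key 1, key 4 and key 3 once each. Every press let the key spring back up before the next, and I handed the job in at about 32 s. The hand-in reports no verdict.

- **Zero bar:** I pressed it about 14 mm down with 11.6 N. The windows were then blank; I saw 1–4 after release, and window 5 at the bottom of the press and again at the end.
- **Keys:** each went down to its hard stop, about 10 mm, with a peak of about 13 N.
- **Last pictures:** windows 3 and 4 show one dot and windows 2 and 5 are blank. Window 1 showed one dot after its own press, and the last scene picture agrees. All keys and the bar are up, nothing touches the robot, and the bottles look unmoved by eye; I did not measure their positions.
- **What disagreed:** the camera fit put the counter about 6 mm lower than the stated heights. Contact by force matched the stated heights instead (bar top about 90 mm, key tops about 86 mm), so I set the press depths by force.

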